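# Set the length stop of a tube-cutting jig and feed the tube to it

### The job

Set the jig to the red length: press the black pad in the middle of the sliding stop right down to free its brake, keep it down while you push the slide until it butts against the red collar, then let the pad spring back up so the slide holds there. After that, gently push the brass tube along its groove by its left end until it butts against the stop plate, without shifting the slide. Do not squeeze or lift the tube or disturb the loose tools lying about; finish clear of everything.

Things in the scene. Friction and masses are not known exactly. Their poses are not given: they have to be found in the camera images.
- jig: Grey tube-cutting jig fixed to the bench, 84 mm wide (x) by 325 mm long (y, +162 to -163 mm). Origin: on the bench top below its middle; x away from the robot, y to the robot's left, z up. Flat base top 20 mm above the bench. Lane at x = -20 mm: V groove (11 mm wide) that holds the tube. Lane at x = +16 mm: steel T rail (y from +14 to -160 mm) with carriage and collars.
- saw_guide (a point): Middle of the slotted saw guide at jig x = -20, y = -3 mm, at base-top height (20 mm): two pairs of dark steel cheeks either side of the groove, inner faces 17 mm apart, 28 mm over all in x, 21 mm long in y, tops 39 mm above the bench. The tube passes between them.
- carriage (a joint): Position of the sliding carriage along the T rail in m: 0 = carriage centre at jig y = -70 mm, grows to the robot's right (jig -y). A sprung brake shoe holds the carriage with more than 15 N of friction; with the release pad pressed it runs freely (about 1 N). The collars are solid stops for it.
- release_pad (a joint): How far the release pad is pressed down, in m: 0 = up (brake holding), 0.005 = fully down. Spring: it starts to move at 10 N and reaches the bottom at about 12.5 N; the brake lets go within the first 0.5 mm. Springs back up when let go.
- carriage_mid (a point): Centre of the aluminium carriage block, 28.5 mm above the bench; block 38 mm (x) by 56 mm (y), top 36 mm above the bench. Carries the black release pad on top and, to the robot's side, the steel stop plate that reaches over the groove.
- pad_top (a point): Centre of the top of the black ribbed release pad in the middle of the carriage; pad 28 mm (x) by 40 mm (y), 45 mm above the bench when up, with a raised lip 2 mm high and 3 mm thick at each y end. Moves with the pad.
- stop_face (a point): Point on the stop plate's face that the tube end butts against (its +y face, on the groove's centre line at the height of the tube's axis, 23 mm above the bench). Plate: 6 mm thick (y), 15 mm tall, reaches 30 mm from the carriage over the groove. Moves with the carriage, 3 mm to +y of its centre.
- red_stop_mid (a point): Centre of the red collar block clamped on the rail (fixed), 28.5 mm above the bench; 30 mm (x) by 12 mm (y), top 36 mm above the bench, brass thumb screw at the back. May be at either end of the carriage's travel. The carriage butts against it when their centres are 34 mm apart.
- blue_stop_mid (a point): Centre of the blue collar, the same in size and mounting, at the other end of the travel.
- tube: Loose brass tube, 12 mm in diameter, 160 mm long, about 60 g. Origin at its middle, on its axis, 23 mm above the bench; y runs along the tube. It lies in the V groove and stands 9 mm proud of the base top; its left end sticks out past the jig's left end, and it slides along the groove.
- tube_front (a point): Centre of the tube's right-hand end (jig -y), which is to butt against the stop plate.
- tube_back (a point): Centre of the tube's left-hand end (jig +y), the end to push.
- flat_pliers: Bystander: flat-jaw pliers with red handles, 51x133x11 mm, lying loose. Origin at the centre of its underside.
- side_cutters: Bystander: side cutters with black handles, 51x118x11 mm, lying loose. Origin at the centre of its underside.
- loupe: Bystander: small folding loupe, 24x32x19 mm, loose. Origin at the centre of its underside.

How it is judged:
By the outcome, as a careful person would: the job done as asked, in the order asked, and still so for the second after the job is handed in, with the robot touching nothing.
It also fails if it takes over 50 s, if anything falls off the work surface, if the arm or the gripper's body presses on something with over 40 N, if the wrist force passes 120 N, or if a joint passes its speed limit or range.

### The arm

A 6-joint arm with a two-finger parallel gripper is mounted at the origin on a cart in front of the work surface, level with it; the furniture and walls round the work are solid. World frame = base frame: x ahead of the robot, y to its left, z up, the work surface at z = 0. Lengths are in m, angles in rad, forces in N, time in s.
With the tool pointing down it reaches from about 0.25 to 0.775 m from the base axis. Payload 4 kg.
Tool frame: the origin (TCP) lies between the finger pads; the fingertips stand 14 mm ahead of it and the grasp point (between the pads) lies 5 mm behind it; z points along the fingers, y is the direction in which the jaws open and shut (so a half turn about z gives the same grasp; the last joint's range is limited). The gripper opens to 94 mm and grips with 3 to 60 N. Pads are 16 mm wide; open, the fingers measure 119 mm over their backs; the gripper's body (75 mm by 177 mm) begins 78 mm behind the grasp point.
Start: joints at [1.231, 0.087, 1.371, -0, 1.684, -0.103], TCP at [0.129, 0.535, 0.22] pointing down, gripper open.
Joint ranges: [-3.1, 3.1], [-0.76, 2.03], [0.27, 2.55], [-1.08, 4.22], [0.17, 2.65], [-2.57, 2.57]. Speed limits (rad/s): [2.79, 2.79, 3.14, 3.14, 3.14, 3.14].

### API

Orientations are given as [roll, pitch, yaw] about the fixed x, y, z axes, in that order (R = Rz(yaw) Ry(pitch) Rx(roll)).
In Python, from bench import robot, cams, spotter gives the robot as it stands.
- The arm moves only by the shell command python3 -m inch 'ROWS'. ROWS is JSON, a list of rows, each an object of numbers: "grip": the opening, from 0 (shut) to 1 (fully open); "dx", "dy", "dz": the shift along the tool's x, y, z in units of 25 mm (1.0 is 25 mm); "rx", "ry", "rz": the turn, a rotation vector about the tool's x, y, z in units of 5 degrees (1.0 is 5 degrees). A call has 1 to 12 rows; each row shifts and turns the pose as measured when the row begins, along the tool's axes as they then stand; what a row does not reach is not made up. A row lasts 1/8 s, in which the tool goes at most 62.5 mm and 10.7 degrees, less where a joint would pass 70% of its speed; a pose out of reach is approached as far as the arm can. A call is refused whole if a number of a shift passes 1 or a number of a turn 1, either way. A call with a gripper value outside its range is refused whole. The fingers move at their own pace and stop on an object; the grip force is fixed at half the most. Time passes only in rows, so rows that do not move let the fingers close. It gives the time, the measured TCP pose, the force and the opening at its end, in the units of the state.
- robot.get_obs(): the state, without advancing time (a new reading comes with each control period).
- cams.snapshot(name): name is "scene" or "side" or "wrist"; returns a dict with "frame" (400x640x3 uint8, red, green, blue), "intrinsics" (3x3 intrinsics, pixels), "eye" and "orientation" of the camera in the world. Camera axes: x right, y up, looking along -z (the intrinsics and any distortion apply to the point x, -y, -z); pixel columns grow to the right and rows downward; lengths in m; the calibration is good to about 2 mm. A picture is of the moment at which its call begins. There is no depth.
- robot.close_job(): hands the job in, once; it reports no verdict.
Trained networks look in a picture, given as the dict that the camera call returned (one of the last four; its "shot" number tells which), for a name from the list of things; names that differ only in an ending like _2 or _b are one class to them, and where a whole thing is asked for, a point or a joint stands for the part that bears it (a point fixed in the world has none). Each returns a list of dicts, best first, with "score" (0 to 1); they miss things now and then, are a little off and sometimes report something else, mostly with a low value. They report only what shows in the picture. A call takes as long as a camera call.
- spotter.regions_of(picture, query): "pixels" (400x640 bool, what is visible of it) and "extent" ([left, top, right, bottom] in pixels, round what is visible of it).
- spotter.place_of(picture, query): "pixel" ([column, row] in pixels: a listed point, or the origin of a listed thing).
The state is a dict: "time": time; "joint_positions": joint angles; "qvel": joint speeds; "joint_torque": joint torques, N m; "tool_pos": TCP position; "ee_rot": TCP orientation; "wrist_force": force on the tool from outside, world axes, zero at the start; "wrist_torque": the same for the moment, N m; "width": finger opening in m.
Only numpy, scipy, OpenCV 4.12 (cv2) and the standard library are available. Lean on these libraries where they do the work, as an engineer would, in place of code of your own. Each camera call takes 0.05 s, during which the arm holds its last target.

## Working session

There is one attempt and no reset: what is moved stays moved. The work goes in short steps, Python scripts to look and compute and a shell command to move; the robot and the scene stay as the last step left them, time stands still between calls to the robot, and variables do not carry over. Pictures are saved under pics/ and viewed, and the job is handed in when it is done.

```bash
mkdir -p pics; ls; cat > h.py <<'E'
import numpy as np, cv2
from bench import robot, cams, spotter
def save(p,n): cv2.imwrite('pics/'+n+'.png',cv2.cvtColor(p['frame'],cv2.COLOR_RGB2BGR))
def ray(p,px):
    K=np.array(p['intrinsics']);R=np.array(p['orientation'])
    if R.shape!=(3,3):
        raise Exception(str(R))
    d=np.linalg.inv(K)@np.array([px[0],px[1],1.]); d=R@np.array([d[0],-d[1],-d[2]])
    return np.array(p['eye']),d
def onz(p,px,z):
    e,d=ray(p,px); return e+d*(z-e[2])/d[2]
def proj(p,X):
    K=np.array(p['intrinsics']);R=np.array(p['orientation'])
    c=R.T@(np.array(X)-np.array(p['eye'])); q=K@np.array([c[0],-c[1],-c[2]]); return q[:2]/q[2]
Z=dict(jig=0,saw_guide=.02,carriage_mid=.0285,pad_top=.045,stop_face=.023,red_stop_mid=.0285,blue_stop_mid=.0285,tube=.023,tube_front=.023,tube_back=.023,flat_pliers=0,side_cutters=0,loupe=0)
def look(p,names=None):
    for n in names or Z:
        r=spotter.place_of(p,n)
        for q in r[:2]: print(n,round(q['score'],2),np.round(q['pixel'],1),np.round(onz(p,q['pixel'],Z[n]),4))
E
python3 - <<'E'
from h import *
for n in ['scene','side','wrist']:
    p=cams.snapshot(n); save(p,n+'0'); print(n,p.keys(),p['eye'],p['orientation'],p['intrinsics'])
    try: look(p)
    except Exception as e: print(e)
print(robot.get_obs())
E
```

```text
pics
scene dict_keys(['frame', 'intrinsics', 'eye', 'orientation', 'shot']) [0.17892725 0.36119054 0.69357556] [ 0.74808014  0.0191213  -2.64937878] [[405.6399496    0.         319.72112668]
 [  0.         405.6399496  199.76197217]
 [  0.           0.           1.        ]]
[ 0.74808014  0.0191213  -2.64937878]
side dict_keys(['frame', 'intrinsics', 'eye', 'orientation', 'shot']) [ 0.37968476 -0.85240038  0.52434385] [ 0.98859681 -0.00958807 -0.16219344] [[393.86391408   0.         318.2764684 ]
 [  0.         393.86391408 198.28752585]
 [  0.           0.           1.        ]]
[ 0.98859681 -0.00958807 -0.16219344]
wrist dict_keys(['frame', 'intrinsics', 'eye', 'orientation', 'shot']) [0.05869755 0.55202691 0.38403592] [-0.2473595   0.00137701  1.33442459] [[330.34845141   0.         319.36364219]
 [  0.         330.34845141 201.07620607]
 [  0.           0.           1.        ]]
{'time': 0.9, 'joint_positions': array([ 1.23090689e+00,  8.72010537e-02,  1.37066574e+00, -3.47623715e-05,
        1.68359073e+00, -1.03111412e-01]), 'qvel': array([ 7.54260609e-05,  1.03859605e-03,  1.54959262e-03, -1.61194273e-03,
        2.99784785e-04,  1.52452788e-04]), 'joint_torque': array([-3.95225807e-04, -3.40036905e+01, -3.02597380e+01,  7.17719248e-02,
        2.35973223e-02,  1.56071781e-05]), 'tool_pos': array([0.12904719, 0.53467947, 0.2195227 ]), 'ee_rot': array([3.14146180e+00, 4.82655345e-05, 2.90481071e+00]), 'wrist_force': array([0.56690062, 0.08290933, 0.89727096]), 'wrist_torque': array([-0.00643229, -0.00815668, -0.00909028]), 'width': 0.09374113795367313}
```

Orientation is roll-pitch-yaw.

```bash
sed -i "s/^import numpy.*/&\nfrom scipy.spatial.transform import Rotation as Ro/; s/R=np.array(p\['orientation'\])/R=Ro.from_euler('xyz',p['orientation']).as_matrix()/" h.py
python3 - <<'E'
from h import *
for n in ['scene','side']:
    p=cams.snapshot(n); save(p,n+'1'); print(n)
    look(p)
E
```

```text
scene
jig 0.91 [322.2 191. ] [ 0.503  -0.2277  0.    ]
saw_guide 0.59 [336.7 190.2] [ 0.465  -0.2283  0.02  ]
saw_guide 0.34 [333.7 159. ] [ 0.5203 -0.322   0.02  ]
carriage_mid 0.55 [336.1 165.3] [ 0.5004 -0.2955  0.0285]
stop_face 0.9 [348.4 169.4] [ 0.47   -0.3013  0.023 ]
red_stop_mid 0.6 [354.6 148.3] [ 0.4873 -0.3736  0.0285]
red_stop_mid 0.27 [399.7 191. ] [ 0.3331 -0.2838  0.0285]
blue_stop_mid 0.5 [319.8 176.9] [ 0.5165 -0.2418  0.0285]
tube 0.81 [305.4 216.2] [ 0.489 -0.124  0.023]
tube_front 0.7 [329.6 193.7] [ 0.4732 -0.2083  0.023 ]
tube_back 0.88 [282.8 240. ] [ 0.4987 -0.0462  0.023 ]
tube_back 0.35 [333.7 163.8] [ 0.5108 -0.3031  0.023 ]
flat_pliers 0.93 [365.3 225.9] [ 0.3688 -0.1766 -0.    ]
side_cutters 0.66 [397.8 192.6] [ 0.3418 -0.3044  0.    ]
side_cutters 0.5 [282.1 242.8] [ 0.507  -0.0531 -0.    ]
loupe 0.59 [368.1 227.4] [ 0.3617 -0.1756  0.    ]
side
jig 0.83 [321.9 244.2] [ 0.4929 -0.2378  0.    ]
saw_guide 0.88 [312.1 237.4] [ 0.4726 -0.2373  0.02  ]
carriage_mid 0.78 [332.8 254.8] [ 0.5018 -0.3046  0.0285]
pad_top 0.49 [332.  244.2] [ 0.502  -0.2934  0.045 ]
stop_face 0.59 [318.8 257.6] [ 0.4756 -0.3023  0.023 ]
red_stop_mid 0.57 [336.8 283. ] [ 0.4947 -0.3771  0.0285]
blue_stop_mid 0.52 [330.5 238. ] [ 0.5069 -0.255   0.0285]
blue_stop_mid 0.25 [338.9 283.3] [ 0.4981 -0.3783  0.0285]
tube 0.54 [312.  208.3] [ 0.487  -0.1396  0.023 ]
tube_front 0.8 [315.6 227. ] [ 0.4843 -0.2082  0.023 ]
tube_back 0.63 [309.9 186.1] [ 0.496  -0.0455  0.023 ]
flat_pliers 0.84 [256.1 231.6] [ 0.3607 -0.1755  0.    ]
side_cutters 0.87 [248.7 281.1] [ 0.3427 -0.3205  0.    ]
loupe 0.49 [397.7 271. ] [ 0.6218 -0.3367  0.    ]
```

View pics/scene0.png

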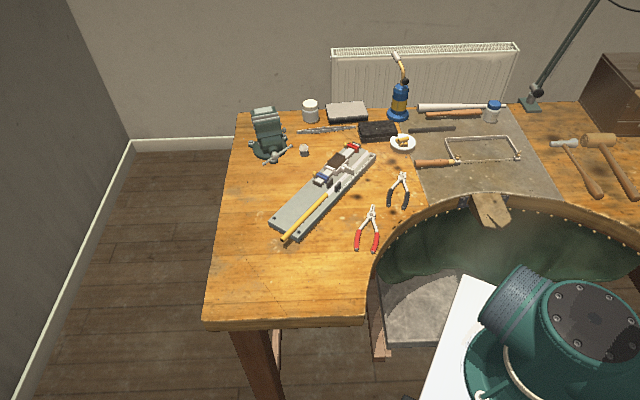

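View pics/side0.png

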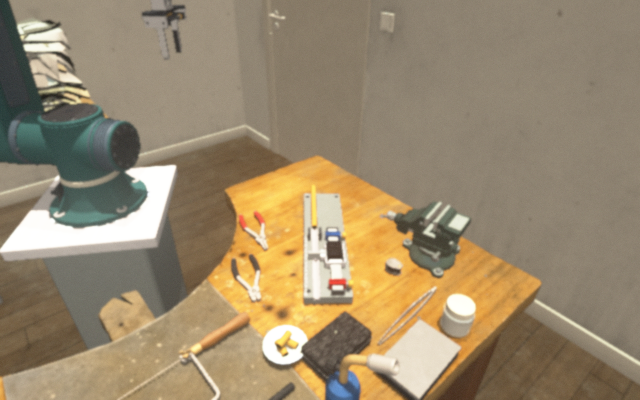

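View pics/wrist0.png

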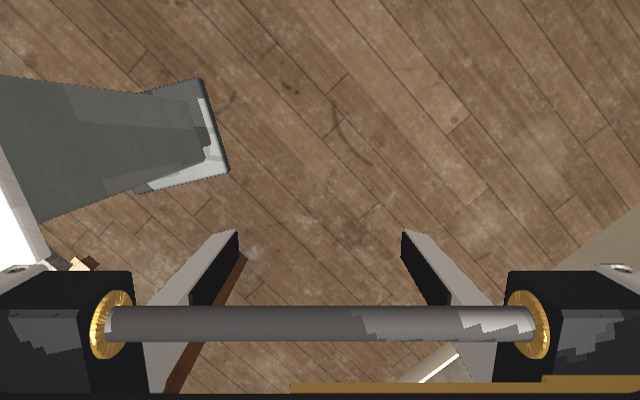

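The scene camera shows the jig running from the tube's left end at (283,240) to its right end at (375,150). The carriage's black pad is near (336,160), the blue collar is next to it on the left, and the red collar is at the far right end (353,147). The side view agrees: blue (332,236), red (338,284). The pliers and cutters lie on the robot's side of the jig. So the slide has to go to the robot's right. I'll move over the jig with the gripper shut.

```bash
python3 -m inch '[{"grip":0,"rz":-0.7,"dx":-0.5,"dy":-0.5},{"grip":0,"rz":-0.7,"dx":-0.67,"dy":-1},{"grip":0,"dx":-0.67,"dy":-1},{"grip":0,"dx":-0.67,"dy":-1},{"grip":0,"dx":-0.67,"dy":-1},{"grip":0,"dx":-0.67,"dy":-1},{"grip":0,"dx":-0.67,"dy":-1},{"grip":0,"dx":-0.67,"dy":-1},{"grip":0,"dx":-0.67,"dy":-1},{"grip":0,"dx":-0.67,"dy":-1},{"grip":0,"dx":-0.67,"dy":-1},{"grip":0,"dx":-0.67,"dy":-1}]'
```

```text
invalid input at $[0]: expected keys grip, dx, dy, dz, rx, ry, rz
```

```bash
python3 -m inch '[{"grip":0,"dx":-0.5,"dy":-0.5,"dz":0,"rx":0,"ry":0,"rz":-0.7},{"grip":0,"dx":-0.67,"dy":-1,"dz":0,"rx":0,"ry":0,"rz":-0.7},{"grip":0,"dx":-0.67,"dy":-1,"dz":0,"rx":0,"ry":0,"rz":0},{"grip":0,"dx":-0.67,"dy":-1,"dz":0,"rx":0,"ry":0,"rz":0},{"grip":0,"dx":-0.67,"dy":-1,"dz":0,"rx":0,"ry":0,"rz":0},{"grip":0,"dx":-0.67,"dy":-1,"dz":0,"rx":0,"ry":0,"rz":0},{"grip":0,"dx":-0.67,"dy":-1,"dz":0,"rx":0,"ry":0,"rz":0},{"grip":0,"dx":-0.67,"dy":-1,"dz":0,"rx":0,"ry":0,"rz":0},{"grip":0,"dx":-0.67,"dy":-1,"dz":0,"rx":0,"ry":0,"rz":0},{"grip":0,"dx":-0.67,"dy":-1,"dz":0,"rx":0,"ry":0,"rz":0},{"grip":0,"dx":-0.67,"dy":-1,"dz":0,"rx":0,"ry":0,"rz":0},{"grip":0,"dx":-0.67,"dy":-1,"dz":0,"rx":0,"ry":0,"rz":0}]'
```

```text
time: 3.8
tool_pos: [0.2935, 0.2172, 0.2202]
ee_rot: [3.139, 0.004, 3.036]
wrist_force: [0.4, -0.0, -0.2]
width: 0.0002
```

```bash
python3 -m inch '[{"grip":0,"dx":-0.6,"dy":-1,"dz":0,"rx":0,"ry":0,"rz":0},{"grip":0,"dx":-0.6,"dy":-1,"dz":0,"rx":0,"ry":0,"rz":0},{"grip":0,"dx":-0.6,"dy":-1,"dz":0,"rx":0,"ry":0,"rz":0},{"grip":0,"dx":-0.6,"dy":-1,"dz":0,"rx":0,"ry":0,"rz":0},{"grip":0,"dx":-0.6,"dy":-1,"dz":0,"rx":0,"ry":0,"rz":0},{"grip":0,"dx":-0.6,"dy":-1,"dz":0,"rx":0,"ry":0,"rz":0},{"grip":0,"dx":-0.6,"dy":-1,"dz":0,"rx":0,"ry":0,"rz":0},{"grip":0,"dx":-0.6,"dy":-1,"dz":0,"rx":0,"ry":0,"rz":0},{"grip":0,"dx":-0.6,"dy":-1,"dz":0,"rx":0,"ry":0,"rz":0},{"grip":0,"dx":-0.6,"dy":-1,"dz":0,"rx":0,"ry":0,"rz":0},{"grip":0,"dx":-0.6,"dy":-1,"dz":0,"rx":0,"ry":0,"rz":0},{"grip":0,"dx":-0.6,"dy":-1,"dz":0,"rx":0,"ry":0,"rz":0}]'
python3 -m inch '[{"grip":0,"dx":-0.6,"dy":-1,"dz":0,"rx":0,"ry":0,"rz":0},{"grip":0,"dx":-0.6,"dy":-1,"dz":0,"rx":0,"ry":0,"rz":0},{"grip":0,"dx":0,"dy":-1,"dz":0,"rx":0,"ry":0,"rz":0},{"grip":0,"dx":0,"dy":0,"dz":0,"rx":0,"ry":0,"rz":0}]'
python3 - <<'E'
from h import *
p=cams.snapshot('wrist'); save(p,'w1'); 
look(p,['saw_guide','carriage_mid','pad_top','stop_face','red_stop_mid','blue_stop_mid','tube_front','tube_back'])
print(p['eye'],p['orientation'],robot.get_obs()['tool_pos'])
E
```

```text
time: 5.3
tool_pos: [0.4448, -0.1115, 0.2227]
ee_rot: [3.137, 0.011, 3.035]
wrist_force: [0.9, -0.7, 0.2]
width: 0.0004
time: 5.8
tool_pos: [0.4677, -0.1934, 0.2223]
ee_rot: [3.136, 0.011, 3.033]
wrist_force: [0.5, 0.2, -0.0]
width: 0.0004
saw_guide 0.74 [277.9 188.6] [ 0.4709 -0.2394  0.02  ]
carriage_mid 0.65 [223.3 226.7] [ 0.5065 -0.3064  0.0285]
pad_top 0.72 [222.6 223.3] [ 0.4974 -0.3009  0.045 ]
stop_face 0.73 [226.8 192.1] [ 0.468  -0.2969  0.023 ]
red_stop_mid 0.88 [160.7 223.2] [ 0.4945 -0.3765  0.0285]
blue_stop_mid 0.65 [275.  224.3] [ 0.5102 -0.2473  0.0285]
tube_back 0.65 [451.1 196.6] [ 0.5011 -0.0445  0.023 ]
tube_back 0.28 [159.3 225.1] [ 0.4982 -0.3815  0.023 ]
[ 0.39390711 -0.18547241  0.38679985] [-0.25890764 -0.00508961  1.46221406] [ 0.46795137 -0.19160361  0.22283032]
```

View pics/w1.png

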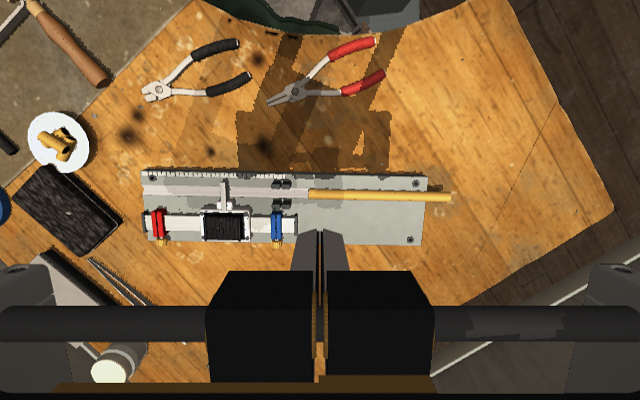

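```bash
python3 - <<'E'
import cv2
a=cv2.imread('pics/w1.png')
cv2.imwrite('pics/w1z.png',cv2.resize(a[160:255,135:295],None,fx=5,fy=5,interpolation=cv2.INTER_CUBIC))
cv2.imwrite('pics/w1y.png',cv2.resize(a[160:255,300:460],None,fx=5,fy=5,interpolation=cv2.INTER_CUBIC))
E
```

```text
(no output)
```

View pics/w1z.png

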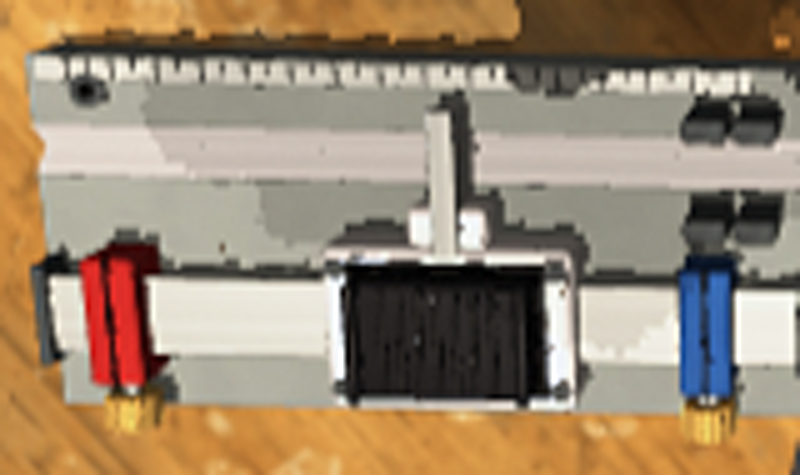

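View pics/w1y.png

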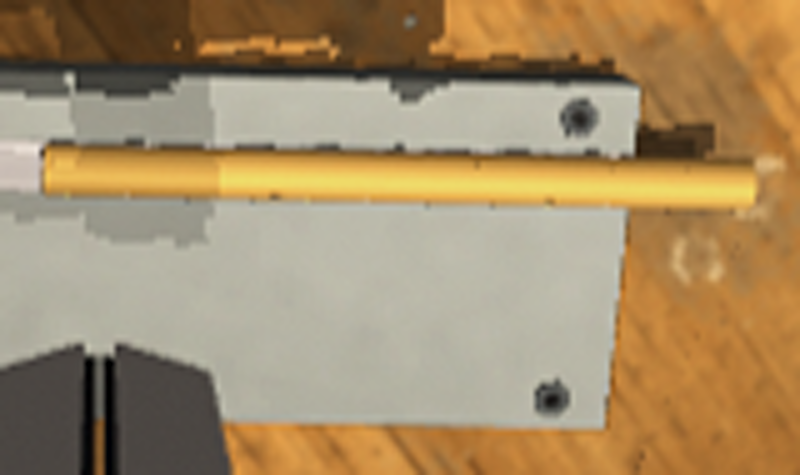

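```bash
python3 - <<'E'
from h import *
from scipy.optimize import least_squares
p=dict(eye=[0.39390711,-0.18547241,0.38679985],orientation=[-0.25890764,-0.00508961,1.46221406],intrinsics=[[330.34845141,0,319.36364219],[0,330.34845141,201.07620607],[0,0,1]])
px=[(140.5,171),(148.2,240.6),(427.4,177),(421,245.6)]
J=np.array([(-42,-163),(42,-163),(-42,162),(42,162)])/1e3
W=np.array([onz(p,q,.02)[:2] for q in px]);print(W)
def T(v,J): c,s=np.cos(v[2]),np.sin(v[2]); return v[:2]+np.array(J)@np.array([[c,s],[-s,c]])
r=least_squares(lambda v:(T(v,J)-W).ravel(),[.5,-.235,-.1]);v=r.x
print(v,np.round(r.fun*1e3,1))
c,s=np.cos(v[2]),np.sin(v[2]);Ri=np.array([[c,s],[-s,c]])
for n,q,z in [('pad',(224,226.6),.045),('stopface_top',(135+453/5,160+110/5),.03),('tubeback',(450.8,197.4),.027),('tubefront',(309,193.8),.027),('red',(135+118/5,160+310/5),.036),('carL',(135+330/5,160+330/5),.036),('carR',(135+575/5,160+330/5),.036),('redR',(135+143/5,160+310/5),.036),('blueL',(135+680/5,160+320/5),.036),('guide',(135+730/5,160+168/5),.03),('spot pad',(222.6,223.3),.045)]:
    w=onz(p,q,z)[:2]; print(n,w.round(4),((Ri@(w-v[:2]))*1e3).round(1))
E
```

```text
[[ 0.43414347 -0.38922419]
 [ 0.51655305 -0.40063525]
 [ 0.47611702 -0.06988126]
 [ 0.55862302 -0.07956138]]
[ 0.4964241  -0.23432976 -0.13028184] [-0.5 -1.3  0.3 -0.8 -0.3  1.6  0.5  0.4]
pad [ 0.5013 -0.3001] [ 13.4 -64.6]
stopface_top [ 0.4552 -0.294 ] [-33.1 -64.5]
tubeback [ 0.5008 -0.0464] [-20.1 186.9]
tubefront [ 0.4792 -0.2046] [-21.   27.2]
red [ 0.4908 -0.3745] [  12.6 -139.7]
carL [ 0.5006 -0.3285] [ 16.4 -92.8]
carR [ 0.5066 -0.2741] [ 15.3 -38.1]
redR [ 0.4914 -0.3689] [  12.5 -134.1]
blueL [ 0.5069 -0.2504] [ 12.5 -14.6]
guide [ 0.4748 -0.2353] [-21.3  -3.8]
spot pad [ 0.4974 -0.3009] [  9.6 -65.9]
```

```bash
cat >> h.py <<'E'
J0=np.array([.4964,-.2343]);JY=-.1303
def jw(x,y): c,s=np.cos(JY),np.sin(JY); return J0+np.array([c*x-s*y,s*x+c*y])
def wj(w): c,s=np.cos(JY),np.sin(JY); return np.array([[c,s],[-s,c]])@(np.array(w)[:2]-J0)
RT=Ro.from_euler('xyz',[np.pi,0,np.pi+JY])
def go(x,y,z):
    o=robot.get_obs(); R=Ro.from_euler('xyz',o['ee_rot'])
    d=np.r_[jw(x,y),z]-o['tool_pos']
    print('t',o['time'],'jig mm',(wj(o['tool_pos'])*1e3).round(1),'z',(o['tool_pos'][2]*1e3).round(1),'F',o['wrist_force'].round(1))
    print('aligned shift',(RT.inv().apply(d)/.025).round(2),'turn',(np.degrees((R.inv()*RT).as_rotvec())/5).round(2))
E
python3 -c "
from h import *
go(.016,-.0655,.09)"
```

```text
t 6.25 jig mm [-33.8  38.6] z 222.8 F [-0.2 -0.5  0.2]
aligned shift [-1.99 -4.17  5.31] turn [0.06 0.14 0.28]
```

```bash
python3 -m inch '[{"grip":0,"dx":-0.4,"dy":-0.8,"dz":0.5,"rx":0.06,"ry":0.14,"rz":0.28},{"grip":0,"dx":-0.4,"dy":-0.85,"dz":1,"rx":0,"ry":0,"rz":0},{"grip":0,"dx":-0.4,"dy":-0.85,"dz":1,"rx":0,"ry":0,"rz":0},{"grip":0,"dx":-0.4,"dy":-0.85,"dz":1,"rx":0,"ry":0,"rz":0},{"grip":0,"dx":-0.4,"dy":-0.8,"dz":1,"rx":0,"ry":0,"rz":0},{"grip":0,"dx":0,"dy":0,"dz":0.5,"rx":0,"ry":0,"rz":0},{"grip":0,"dx":0,"dy":0,"dz":0,"rx":0,"ry":0,"rz":0}]'
python3 -c "
from h import *
go(.016,-.0655,.062)"
```

```text
time: 7.12
tool_pos: [0.5077, -0.3013, 0.0968]
ee_rot: [-3.141, 0.004, 3.015]
wrist_force: [-0.2, -0.6, -0.3]
width: 0.0006
t 7.125 jig mm [ 20. -65.] z 96.8 F [-0.2 -0.6 -0.3]
aligned shift [ 0.16 -0.02  1.39] turn [-0.01  0.05  0.04]
```

```bash
python3 -m inch '[{"grip":0,"dx":0.16,"dy":0,"dz":0.7,"rx":0,"ry":0.05,"rz":0.04},{"grip":0,"dx":0,"dy":0,"dz":0.4,"rx":0,"ry":0,"rz":0},{"grip":0,"dx":0,"dy":0,"dz":0,"rx":0,"ry":0,"rz":0}]'
python3 - <<'E'
from h import *
go(.016,-.0655,.062)
for n in ['wrist','side']:
    p=cams.snapshot(n)
    a=cv2.cvtColor(p['frame'],cv2.COLOR_RGB2BGR)
    a=a[100:300,220:420] if n=='wrist' else a[180:310,250:420]
    cv2.imwrite('pics/p2_%s.png'%n,cv2.resize(a,None,fx=3,fy=3,interpolation=cv2.INTER_CUBIC))
E
```

```text
time: 7.5
tool_pos: [0.5043, -0.2996, 0.0699]
ee_rot: [-3.14, 0.003, 3.013]
wrist_force: [0.4, 0.4, -0.4]
width: 0.0002
t 7.5 jig mm [ 16.4 -63.7] z 69.9 F [ 0.4  0.4 -0.4]
aligned shift [ 0.01 -0.07  0.32] turn [-0.02  0.03  0.02]
```

View pics/p2_wrist.png

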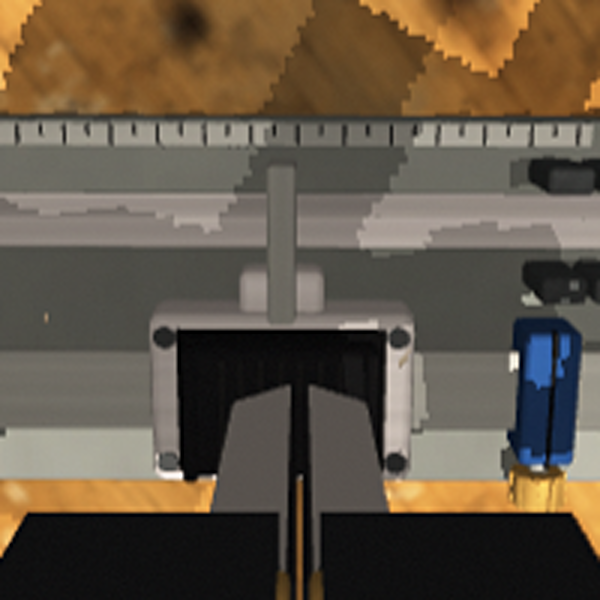

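View pics/p2_side.png

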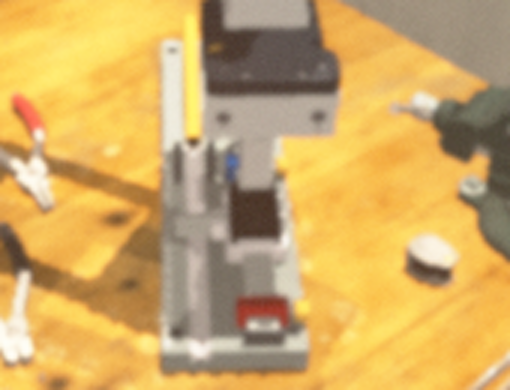

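The wrist view shows the shut fingers (zoomed column 300) over the pad, which spans 178–385. That puts them about 3.7 mm too far to the left, so I'll shift and then press.

```bash
python3 -m inch '[{"grip":0,"dx":0.02,"dy":-0.15,"dz":0.32,"rx":0,"ry":0,"rz":0},{"grip":0,"dx":0,"dy":0,"dz":0.1,"rx":0,"ry":0,"rz":0}]'; python3 -m inch '[{"grip":0,"dx":0,"dy":0,"dz":0.15,"rx":0,"ry":0,"rz":0}]'
python3 -c "
from h import *
go(.016,-.0674,.054)"
```

```text
time: 7.85
tool_pos: [0.5045, -0.3045, 0.061]
ee_rot: [-3.137, 0.006, 3.013]
wrist_force: [0.1, 1.4, 0.7]
width: 0.0005
time: 7.98
tool_pos: [0.505, -0.3049, 0.0583]
ee_rot: [-3.137, 0.007, 3.013]
wrist_force: [-2.4, 1.9, 10.0]
width: 0.0003
t 7.975 jig mm [ 17.7 -68.9] z 58.3 F [-2.4  1.9 10. ]
aligned shift [0.07 0.06 0.17] turn [-0.05  0.09  0.02]
```

```bash
python3 -m inch '[{"grip":0,"dx":0.05,"dy":0.05,"dz":0.2,"rx":-0.05,"ry":0.09,"rz":0}]'; python3 -m inch '[{"grip":0,"dx":0,"dy":0,"dz":0.2,"rx":0,"ry":0,"rz":0}]'; python3 -m inch '[{"grip":0,"dx":0,"dy":0,"dz":0.2,"rx":0,"ry":0,"rz":0}]'
python3 -c "
from h import *
go(.016,-.0674,.054)"
```

```text
time: 8.1
tool_pos: [0.505, -0.3049, 0.0561]
ee_rot: [-3.138, 0.003, 3.013]
wrist_force: [-1.4, -0.7, 10.4]
width: 0.0005
time: 8.22
tool_pos: [0.5051, -0.3058, 0.054]
ee_rot: [-3.136, 0.004, 3.013]
wrist_force: [-6.0, 1.9, 18.7]
width: 0.0006
time: 8.35
tool_pos: [0.5051, -0.3074, 0.054]
ee_rot: [-3.133, 0.005, 3.013]
wrist_force: [-8.8, 1.7, 23.5]
width: 0.0006
t 8.35 jig mm [ 18.1 -71.3] z 54.0 F [-8.8  1.7 23.5]
aligned shift [ 0.08  0.16 -0.  ] turn [-0.1   0.06  0.02]
```

```bash
python3 -m inch '[{"grip":0,"dx":0.06,"dy":-0.25,"dz":0.17,"rx":-0.1,"ry":0.05,"rz":0}]'; python3 -m inch '[{"grip":0,"dx":0.03,"dy":-0.25,"dz":0.17,"rx":-0.05,"ry":0.03,"rz":0}]'; python3 -m inch '[{"grip":0,"dx":0,"dy":-0.25,"dz":0.17,"rx":-0.05,"ry":0,"rz":0}]'
python3 -c "
from h import *
go(.016,-.106,.054)"
```

```text
time: 8.48
tool_pos: [0.5038, -0.3143, 0.0542]
ee_rot: [-3.139, 0.004, 3.013]
wrist_force: [-2.4, 1.9, 11.7]
width: 0.0004
time: 8.6
tool_pos: [0.5029, -0.3217, 0.0541]
ee_rot: [-3.14, 0.004, 3.013]
wrist_force: [-4.2, 2.3, 13.9]
width: 0.0001
time: 8.72
tool_pos: [0.5021, -0.3292, 0.0541]
ee_rot: [3.141, 0.005, 3.013]
wrist_force: [-8.0, 2.4, 16.2]
width: 0.0002
t 8.725 jig mm [ 18.  -93.4] z 54.1 F [-8.   2.4 16.2]
aligned shift [ 0.08 -0.5   0.  ] turn [0.   0.06 0.03]
```

```bash
python3 -m inch '[{"grip":0,"dx":0.06,"dy":-0.2,"dz":0.2,"rx":0,"ry":0.05,"rz":0.02}]'; python3 -m inch '[{"grip":0,"dx":0.05,"dy":-0.15,"dz":0.2,"rx":0,"ry":0.03,"rz":0}]'; python3 -m inch '[{"grip":0,"dx":0.05,"dy":-0.15,"dz":0.2,"rx":0,"ry":0.03,"rz":0}]'
python3 -c "
from h import *
go(.016,-.106,.054)"
```

```text
time: 8.85
tool_pos: [0.501, -0.336, 0.0541]
ee_rot: [-3.138, 0.005, 3.011]
wrist_force: [-3.1, 2.8, 16.1]
width: 0.0002
time: 8.98
tool_pos: [0.5003, -0.3415, 0.0541]
ee_rot: [-3.134, 0.007, 3.011]
wrist_force: [-3.6, 2.6, 16.3]
width: 0.0008
time: 9.1
tool_pos: [0.4996, -0.346, 0.054]
ee_rot: [-3.132, 0.008, 3.011]
wrist_force: [-3.6, 10.2, 19.0]
width: 0.0006
t 9.1 jig mm [  17.7 -110.4] z 54.0 F [-3.6 10.2 19. ]
aligned shift [0.07 0.18 0.  ] turn [-0.11  0.09 -0.01]
```

```bash
python3 -m inch '[{"grip":0,"dx":0.05,"dy":-0.1,"dz":0.2,"rx":-0.05,"ry":0.05,"rz":0}]';python3 -m inch '[{"grip":0,"dx":0.03,"dy":-0.1,"dz":0.22,"rx":0,"ry":0.03,"rz":0}]'
python3 - <<'E'
from h import *
go(.016,-.106,.054)
for n in ['wrist']:
    p=cams.snapshot(n)
    a=cv2.cvtColor(p['frame'],cv2.COLOR_RGB2BGR)
    a=a[100:300,220:420] if n=='wrist' else a[180:310,250:420]
    cv2.imwrite('pics/p3_%s.png'%n,cv2.resize(a,None,fx=3,fy=3,interpolation=cv2.INTER_CUBIC))
E
```

```text
time: 9.22
tool_pos: [0.4996, -0.3463, 0.054]
ee_rot: [-3.141, 0.007, 3.011]
wrist_force: [-3.2, 13.3, 21.0]
width: 0.0004
time: 9.35
tool_pos: [0.4998, -0.3463, 0.054]
ee_rot: [3.138, 0.007, 3.012]
wrist_force: [-5.8, 11.4, 22.3]
width: 0.0005
t 9.35 jig mm [  17.9 -110.6] z 54.0 F [-5.8 11.4 22.3]
aligned shift [0.08 0.19 0.  ] turn [0.04 0.08 0.  ]
```

View pics/p3_wrist.png

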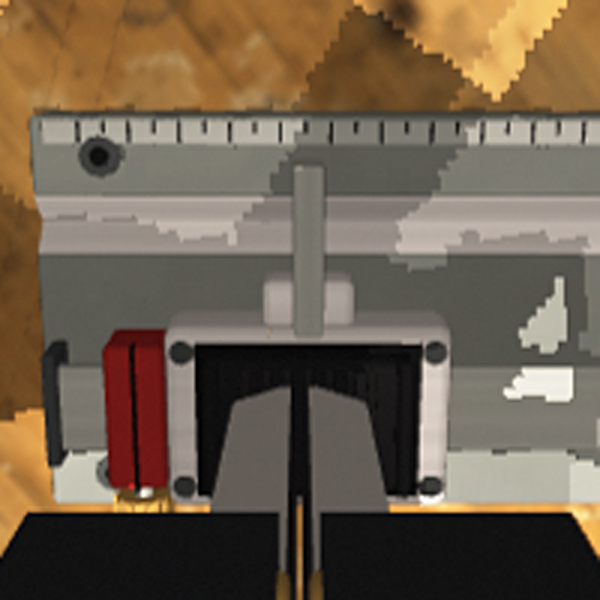

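The carriage edge (168) meets the red collar face (167) with no gap, so it has butted. Now I'll release the pad straight up, with a slight bias toward the collar.

```bash
python3 -m inch '[{"grip":0,"dx":0,"dy":-0.06,"dz":-0.05,"rx":0,"ry":0,"rz":0},{"grip":0,"dx":0,"dy":-0.05,"dz":-0.12,"rx":0,"ry":0,"rz":0}]';python3 -m inch '[{"grip":0,"dx":0,"dy":-0.02,"dz":-0.15,"rx":0,"ry":0,"rz":0},{"grip":0,"dx":0,"dy":0,"dz":-0.4,"rx":0,"ry":0,"rz":0},{"grip":0,"dx":0,"dy":0,"dz":-1,"rx":0,"ry":0,"rz":0},{"grip":0,"dx":0,"dy":0,"dz":-0.5,"rx":0,"ry":0,"rz":0}]'
python3 - <<'E'
from h import *
go(-.020,.23,.12)
for n in ['wrist']:
    p=cams.snapshot(n)
    a=cv2.cvtColor(p['frame'],cv2.COLOR_RGB2BGR)
    a=a[100:300,220:420] if n=='wrist' else a[180:310,250:420]
    cv2.imwrite('pics/p4_%s.png'%n,cv2.resize(a,None,fx=3,fy=3,interpolation=cv2.INTER_CUBIC))
E
```

```text
time: 9.65
tool_pos: [0.4999, -0.3473, 0.0624]
ee_rot: [3.136, 0.008, 3.013]
wrist_force: [0.3, -0.3, 0.4]
width: 0.0002
time: 10.15
tool_pos: [0.4986, -0.3481, 0.1132]
ee_rot: [3.134, 0.005, 3.012]
wrist_force: [-0.1, -0.2, 0.1]
width: 0.0003
t 10.15 jig mm [  16.9 -112.6] z 113.2 F [-0.1 -0.2  0.1]
aligned shift [ 1.48 13.7  -0.27] turn [0.08 0.06 0.01]
```

View pics/p4_wrist.png

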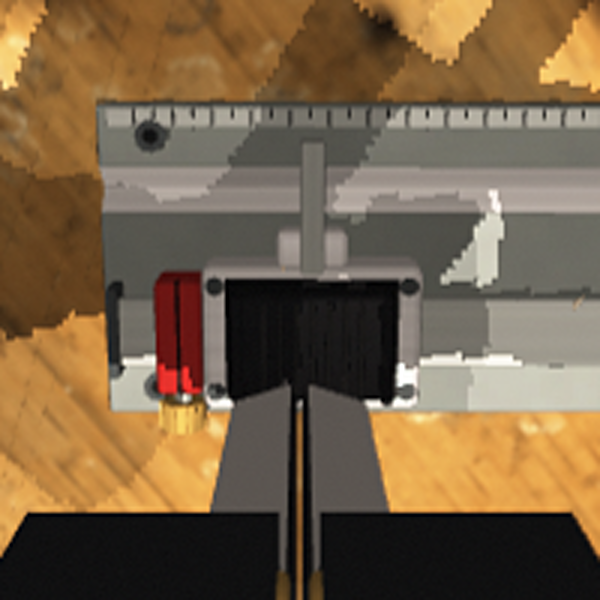

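The slide is still flush with the red collar and the pad is up. Next I'll go round to the tube's left end, staying high.

```bash
python3 -m inch '[{"grip":0,"dx":0.12,"dy":1,"dz":0,"rx":0.08,"ry":0.06,"rz":0},{"grip":0,"dx":0.12,"dy":1,"dz":0,"rx":0,"ry":0,"rz":0},{"grip":0,"dx":0.12,"dy":1,"dz":0,"rx":0,"ry":0,"rz":0},{"grip":0,"dx":0.12,"dy":1,"dz":0,"rx":0,"ry":0,"rz":0},{"grip":0,"dx":0.12,"dy":1,"dz":0,"rx":0,"ry":0,"rz":0},{"grip":0,"dx":0.12,"dy":1,"dz":0,"rx":0,"ry":0,"rz":0},{"grip":0,"dx":0.12,"dy":1,"dz":0,"rx":0,"ry":0,"rz":0},{"grip":0,"dx":0.12,"dy":1,"dz":0,"rx":0,"ry":0,"rz":0},{"grip":0,"dx":0.12,"dy":1,"dz":0,"rx":0,"ry":0,"rz":0},{"grip":0,"dx":0.12,"dy":1,"dz":0,"rx":0,"ry":0,"rz":0},{"grip":0,"dx":0.12,"dy":1,"dz":0,"rx":0,"ry":0,"rz":0},{"grip":0,"dx":0.12,"dy":1,"dz":0,"rx":0,"ry":0,"rz":0}]'
python3 -m inch '[{"grip":0,"dx":0,"dy":1,"dz":0,"rx":0,"ry":0,"rz":0},{"grip":0,"dx":0,"dy":0.3,"dz":0,"rx":0,"ry":0,"rz":0},{"grip":0,"dx":0,"dy":0,"dz":0,"rx":0,"ry":0,"rz":0}]'
python3 - <<'E'
from h import *
go(-.020,.215,.06)
p=cams.snapshot('wrist');save(p,'p5')
look(p,['tube_back'])
E
```

```text
time: 11.7
tool_pos: [0.4965, -0.0303, 0.1075]
ee_rot: [3.139, -0.009, 3.013]
wrist_force: [0.2, -1.1, 0.7]
width: 0.0005
time: 12.08
tool_pos: [0.4987, 0.0053, 0.1061]
ee_rot: [3.139, -0.011, 3.017]
wrist_force: [0.6, 0.8, 0.0]
width: 0.0008
t 12.075 jig mm [-28.9 237.9] z 106.1 F [0.6 0.8 0. ]
aligned shift [-0.36 -0.92  1.84] turn [ 0.03 -0.13  0.07]
tube_back 0.83 [255.3 222.6] [ 0.4994 -0.0447  0.023 ]
```

View pics/p5.png

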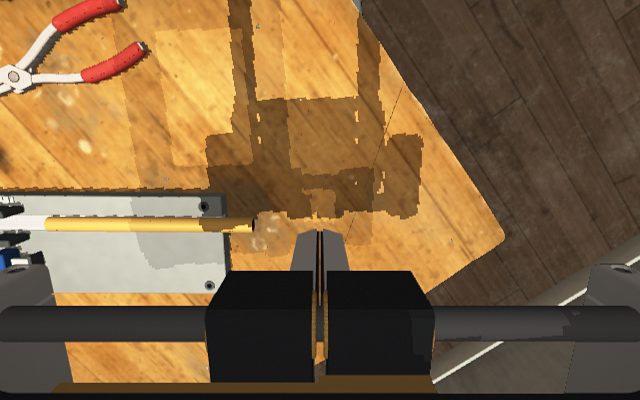

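```bash
python3 -m inch '[{"grip":0,"dx":-0.36,"dy":-0.4,"dz":0.8,"rx":0.03,"ry":-0.13,"rz":0.07},{"grip":0,"dx":0,"dy":-0.2,"dz":0.9,"rx":0,"ry":0,"rz":0},{"grip":0,"dx":0,"dy":0,"dz":0.8,"rx":0,"ry":0,"rz":0},{"grip":0,"dx":0,"dy":0,"dz":0,"rx":0,"ry":0,"rz":0}]'
python3 - <<'E'
from h import *
go(-.020,.210,.038)
p=cams.snapshot('wrist');save(p,'p6')
E
```

```text
time: 12.68
tool_pos: [0.5064, -0.0157, 0.0427]
ee_rot: [-3.14, 0.003, 3.004]
wrist_force: [0.2, -0.2, -0.1]
width: 0.0007
t 12.675 jig mm [-18.5 218. ] z 42.7 F [ 0.2 -0.2 -0.1]
aligned shift [ 0.06 -0.32  0.19] turn [-0.02  0.03 -0.08]
```

View pics/p6.png

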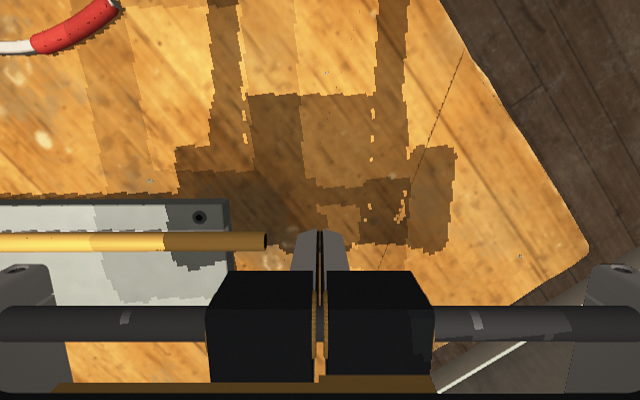

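```bash
python3 -m inch '[{"grip":0,"dx":0.06,"dy":-0.2,"dz":0.17,"rx":0,"ry":0.03,"rz":-0.08},{"grip":0,"dx":0,"dy":-0.2,"dz":0,"rx":0,"ry":0,"rz":0},{"grip":0,"dx":0,"dy":-0.15,"dz":0,"rx":0,"ry":0,"rz":0}]'
python3 - <<'E'
from h import *
go(-.020,.15,.038)
E
python3 -m inch '[{"grip":0,"dx":0,"dy":-0.15,"dz":0,"rx":0,"ry":0,"rz":0}]'
python3 - <<'E'
from h import *
go(-.020,.15,.038)
E
```

```text
time: 13.1
tool_pos: [0.5056, -0.0309, 0.0421]
ee_rot: [-3.139, 0.007, 3.012]
wrist_force: [-0.6, -0.2, -0.2]
width: 0.0006
t 13.1 jig mm [-17.3 202.9] z 42.1 F [-0.6 -0.2 -0.2]
aligned shift [ 0.11 -2.12  0.16] turn [-0.03  0.08  0.  ]
time: 13.22
tool_pos: [0.5054, -0.0349, 0.0426]
ee_rot: [-3.139, 0.008, 3.012]
wrist_force: [-0.3, -0.1, 0.1]
width: 0.0009
t 13.225 jig mm [-17.  198.8] z 42.6 F [-0.3 -0.1  0.1]
aligned shift [ 0.12 -1.95  0.18] turn [-0.03  0.09  0.  ]
```

```bash
python3 -m inch '[{"grip":0,"dx":0.1,"dy":0.25,"dz":0,"rx":0,"ry":0.05,"rz":0},{"grip":0,"dx":0,"dy":0.05,"dz":0.2,"rx":0,"ry":0.03,"rz":0},{"grip":0,"dx":0,"dy":0,"dz":0,"rx":0,"ry":0,"rz":0}]'
python3 - <<'E'
from h import *
go(-.020,.15,.038)
E
```

```text
time: 13.6
tool_pos: [0.5039, -0.0266, 0.0375]
ee_rot: [-3.139, 0.001, 3.011]
wrist_force: [-0.1, -0.2, 0.0]
width: 0.0002
t 13.6 jig mm [-19.6 206.9] z 37.5 F [-0.1 -0.2  0. ]
aligned shift [ 0.02 -2.28 -0.02] turn [-0.02  0.01  0.  ]
```

Height is now good: tip at 23.5 mm. Pushing gently and checking the height as I go.

```bash
python3 -m inch '[{"grip":0,"dx":0.02,"dy":-0.2,"dz":0,"rx":0,"ry":0.01,"rz":0},{"grip":0,"dx":0.02,"dy":-0.2,"dz":0,"rx":0,"ry":0.02,"rz":0},{"grip":0,"dx":0.02,"dy":-0.2,"dz":0,"rx":0,"ry":0.02,"rz":0},{"grip":0,"dx":0.02,"dy":-0.2,"dz":0,"rx":0,"ry":0.02,"rz":0}]'
python3 - <<'E'
from h import *
go(-.020,.065,.038)
p=cams.snapshot('wrist');save(p,'p7')
E
```

```text
time: 14.1
tool_pos: [0.4992, -0.0469, 0.0374]
ee_rot: [-3.14, -0.006, 3.012]
wrist_force: [-0.3, 1.0, -0.5]
width: 0.0007
t 14.1 jig mm [-21.6 186.2] z 37.4 F [-0.3  1.  -0.5]
aligned shift [-0.06 -4.85 -0.02] turn [-0.02 -0.06  0.01]
```

View pics/p7.png

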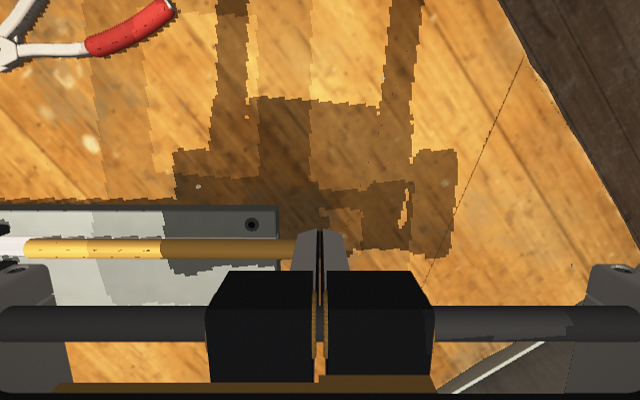

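```bash
python3 -m inch '[{"grip":0,"dx":-0.05,"dy":-0.3,"dz":0,"rx":0,"ry":-0.06,"rz":0},{"grip":0,"dx":0,"dy":-0.3,"dz":0,"rx":0,"ry":0,"rz":0},{"grip":0,"dx":0,"dy":-0.3,"dz":0,"rx":0,"ry":0,"rz":0},{"grip":0,"dx":0,"dy":-0.3,"dz":0,"rx":0,"ry":0,"rz":0}]'
python3 - <<'E'
from h import *
go(-.020,.069,.038)
E
```

```text
time: 14.65
tool_pos: [0.4962, -0.0792, 0.0376]
ee_rot: [-3.14, -0.0, 3.012]
wrist_force: [0.3, 0.7, -0.2]
width: 0.0006
t 14.65 jig mm [-20.4 153.8] z 37.6 F [ 0.3  0.7 -0.2]
aligned shift [-0.02 -3.39 -0.02] turn [-0.02 -0.    0.01]
```

```bash
python3 -m inch '[{"grip":0,"dx":-0.02,"dy":-0.3,"dz":0,"rx":0,"ry":0,"rz":0},{"grip":0,"dx":0,"dy":-0.3,"dz":0,"rx":0,"ry":0,"rz":0},{"grip":0,"dx":0,"dy":-0.3,"dz":0,"rx":0,"ry":0,"rz":0},{"grip":0,"dx":0,"dy":-0.3,"dz":0,"rx":0,"ry":0,"rz":0},{"grip":0,"dx":0,"dy":-0.3,"dz":0,"rx":0,"ry":0,"rz":0}]'
python3 - <<'E'
from h import *
go(-.020,.069,.038)
E
```

```text
time: 15.28
tool_pos: [0.4913, -0.1191, 0.0376]
ee_rot: [-3.14, -0.001, 3.012]
wrist_force: [-0.1, 1.0, 0.5]
width: 0.0005
t 15.275 jig mm [-20.  113.6] z 37.6 F [-0.1  1.   0.5]
aligned shift [ 0.   -1.78 -0.02] turn [-0.02 -0.01  0.  ]
```

```bash
python3 -m inch '[{"grip":0,"dx":0,"dy":-0.3,"dz":0,"rx":0,"ry":0,"rz":0},{"grip":0,"dx":0,"dy":-0.3,"dz":0,"rx":0,"ry":0,"rz":0},{"grip":0,"dx":0,"dy":-0.2,"dz":0,"rx":0,"ry":0,"rz":0},{"grip":0,"dx":0,"dy":-0.2,"dz":0,"rx":0,"ry":0,"rz":0}]'
python3 - <<'E'
from h import *
go(-.020,.069,.038)
p=cams.snapshot('wrist');save(p,'p8')
a=cv2.cvtColor(p['frame'],cv2.COLOR_RGB2BGR)[200:310,80:340]
cv2.imwrite('pics/p8z.png',cv2.resize(a,None,fx=3,fy=3,interpolation=cv2.INTER_CUBIC))
E
```

```text
time: 15.78
tool_pos: [0.4878, -0.1458, 0.0376]
ee_rot: [-3.14, -0.001, 3.011]
wrist_force: [-0.2, 0.9, 0.7]
width: 0.0006
t 15.775 jig mm [-20.   86.6] z 37.6 F [-0.2  0.9  0.7]
aligned shift [-0.   -0.7  -0.02] turn [-0.02 -0.01  0.  ]
```

View pics/p8z.png

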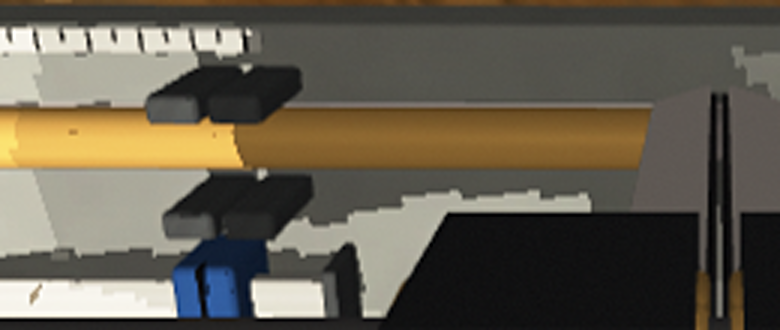

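```bash
python3 -m inch '[{"grip":0,"dx":0,"dy":-0.2,"dz":0,"rx":0,"ry":0,"rz":0},{"grip":0,"dx":0,"dy":-0.15,"dz":0,"rx":0,"ry":0,"rz":0},{"grip":0,"dx":0,"dy":-0.1,"dz":0,"rx":0,"ry":0,"rz":0}]'
for i in 1; do python3 -m inch '[{"grip":0,"dx":0,"dy":-0.08,"dz":0,"rx":0,"ry":0,"rz":0}]'; done
python3 - <<'E'
from h import *
go(-.020,.069,.038)
E
```

```text
time: 16.2
tool_pos: [0.4862, -0.1581, 0.0376]
ee_rot: [-3.14, -0.001, 3.011]
wrist_force: [-0.4, 1.2, -0.1]
width: 0.0004
time: 16.32
tool_pos: [0.4859, -0.1602, 0.0376]
ee_rot: [-3.14, -0.001, 3.011]
wrist_force: [0.4, -0.3, 0.9]
width: 0.0006
t 16.325 jig mm [-20.   72.1] z 37.6 F [ 0.4 -0.3  0.9]
aligned shift [-0.   -0.13 -0.01] turn [-0.02 -0.01  0.  ]
```

```bash
python3 -m inch '[{"grip":0,"dx":0,"dy":-0.06,"dz":0,"rx":0,"ry":0,"rz":0}]'; python3 -m inch '[{"grip":0,"dx":0,"dy":-0.06,"dz":0,"rx":0,"ry":0,"rz":0}]'; python3 -m inch '[{"grip":0,"dx":0,"dy":-0.05,"dz":0,"rx":0,"ry":0,"rz":0}]'
```

```text
time: 16.45
tool_pos: [0.4857, -0.1617, 0.0376]
ee_rot: [-3.14, -0.001, 3.011]
wrist_force: [-0.1, 1.0, 0.7]
width: 0.0004
time: 16.58
tool_pos: [0.4855, -0.1632, 0.0376]
ee_rot: [-3.14, -0.001, 3.012]
wrist_force: [0.4, 0.7, 0.5]
width: 0.0003
time: 16.7
tool_pos: [0.4853, -0.1645, 0.0376]
ee_rot: [-3.14, -0.001, 3.012]
wrist_force: [-0.2, 0.4, 0.4]
width: 0.0003
```

```bash
python3 -m inch '[{"grip":0,"dx":0,"dy":-0.05,"dz":0,"rx":0,"ry":0,"rz":0}]'; python3 - <<'E'
from h import *
go(-.020,.069,.038)
p=cams.snapshot('wrist')
a=cv2.cvtColor(p['frame'],cv2.COLOR_RGB2BGR)[200:300,60:220]
cv2.imwrite('pics/p9z.png',cv2.resize(a,None,fx=5,fy=5,interpolation=cv2.INTER_CUBIC))
E
```

```text
time: 16.82
tool_pos: [0.4852, -0.1658, 0.0377]
ee_rot: [-3.14, -0.001, 3.012]
wrist_force: [-0.6, 0.8, 0.4]
width: 0.0001
t 16.825 jig mm [-20.   66.5] z 37.7 F [-0.6  0.8  0.4]
aligned shift [-0.    0.1  -0.01] turn [-0.02 -0.01  0.  ]
```

View pics/p9z.png

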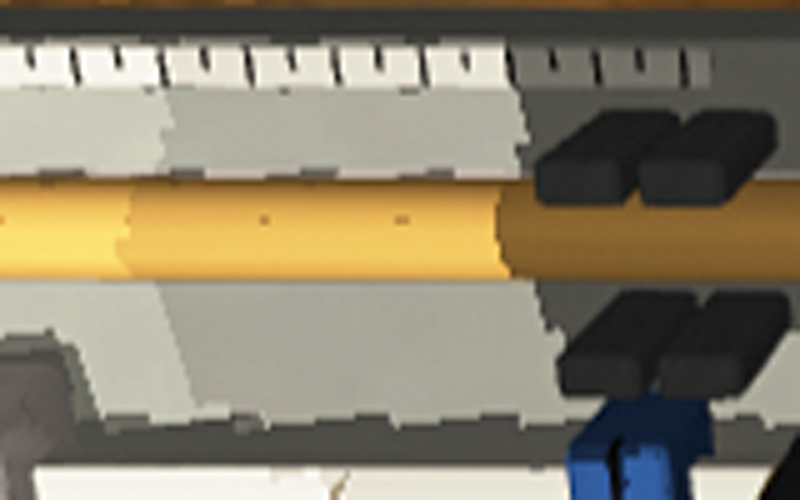

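```bash
python3 - <<'E'
from h import *
p=cams.snapshot('wrist')
a=cv2.cvtColor(p['frame'],cv2.COLOR_RGB2BGR)[200:300,0:160]
cv2.imwrite('pics/p10z.png',cv2.resize(a,None,fx=5,fy=5,interpolation=cv2.INTER_CUBIC))
E
```

```text
(no output)
```

View pics/p10z.png

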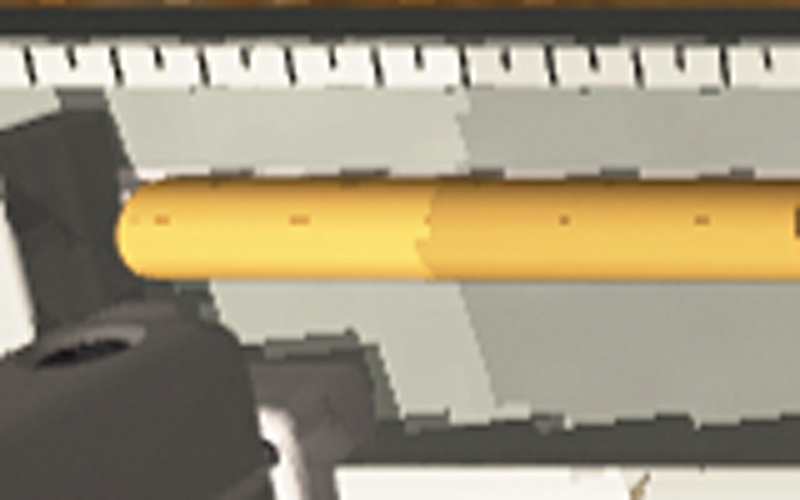

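The tube's front end (zoomed column 118) is within a few mm of the plate's dark face. I'll continue in small steps.

```bash
python3 -m inch '[{"grip":0,"dx":0,"dy":-0.05,"dz":0,"rx":0,"ry":0,"rz":0}]'; python3 -m inch '[{"grip":0,"dx":0,"dy":-0.05,"dz":0,"rx":0,"ry":0,"rz":0}]'; python3 -m inch '[{"grip":0,"dx":0,"dy":-0.05,"dz":0,"rx":0,"ry":0,"rz":0}]'
```

```text
time: 17.05
tool_pos: [0.485, -0.1671, 0.0376]
ee_rot: [-3.14, -0.001, 3.012]
wrist_force: [-0.0, 0.6, 0.5]
width: 0.0003
time: 17.18
tool_pos: [0.4848, -0.1684, 0.0376]
ee_rot: [-3.14, -0.001, 3.012]
wrist_force: [0.3, 0.9, 0.5]
width: 0.0006
time: 17.3
tool_pos: [0.4846, -0.1697, 0.0376]
ee_rot: [-3.14, -0.001, 3.012]
wrist_force: [-0.2, 1.7, 0.8]
width: 0.0003
```

```bash
python3 -m inch '[{"grip":0,"dx":0,"dy":-0.04,"dz":0,"rx":0,"ry":0,"rz":0}]'; python3 - <<'E'
from h import *
go(-.020,.069,.038)
p=cams.snapshot('wrist')
a=cv2.cvtColor(p['frame'],cv2.COLOR_RGB2BGR)[200:300,0:160]
cv2.imwrite('pics/p11z.png',cv2.resize(a,None,fx=5,fy=5,interpolation=cv2.INTER_CUBIC))
E
```

```text
time: 17.42
tool_pos: [0.4845, -0.1707, 0.0377]
ee_rot: [-3.14, -0.001, 3.012]
wrist_force: [0.6, 1.8, 0.9]
width: 0.0004
t 17.425 jig mm [-20.   61.5] z 37.7 F [0.6 1.8 0.9]
aligned shift [-0.    0.3  -0.01] turn [-0.02 -0.01  0.  ]
```

View pics/p11z.png

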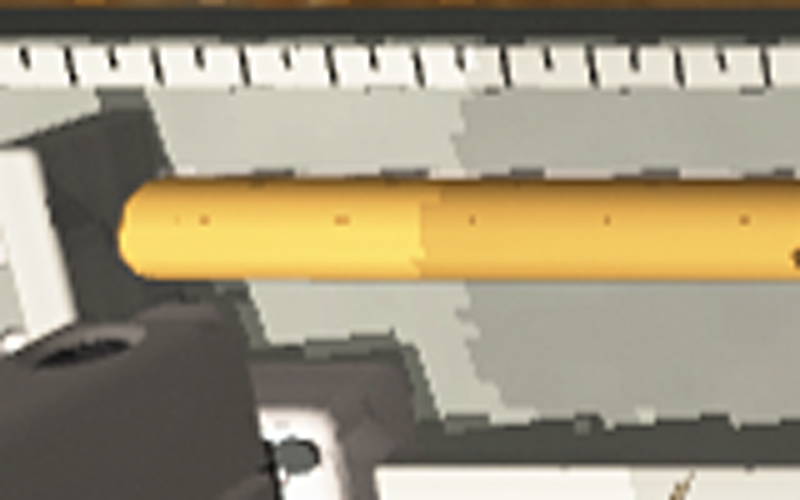

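The plate's face is now plainly visible. The tube end still has roughly 4–5 mm to go, and the force is only tube friction. Continuing.

```bash
for i in 1; do python3 -m inch '[{"grip":0,"dx":0,"dy":-0.05,"dz":0,"rx":0,"ry":0,"rz":0}]'; python3 -m inch '[{"grip":0,"dx":0,"dy":-0.05,"dz":0,"rx":0,"ry":0,"rz":0}]'; python3 -m inch '[{"grip":0,"dx":0,"dy":-0.04,"dz":0,"rx":0,"ry":0,"rz":0}]';done;  python3 - <<'E'
from h import *
go(-.020,.069,.038)
p=cams.snapshot('wrist')
a=cv2.cvtColor(p['frame'],cv2.COLOR_RGB2BGR)[200:300,0:160]
cv2.imwrite('pics/p12z.png',cv2.resize(a,None,fx=5,fy=5,interpolation=cv2.INTER_CUBIC))
E
```

```text
time: 17.6
tool_pos: [0.4844, -0.1712, 0.0376]
ee_rot: [3.141, -0.001, 3.012]
wrist_force: [0.2, 3.9, 1.6]
width: 0.0006
time: 17.73
tool_pos: [0.4844, -0.1715, 0.0376]
ee_rot: [3.139, -0.001, 3.012]
wrist_force: [0.9, 5.2, 0.1]
width: 0.0004
time: 17.85
tool_pos: [0.4844, -0.1715, 0.0376]
ee_rot: [3.137, -0.001, 3.012]
wrist_force: [0.1, 4.8, 1.7]
width: 0.0007
t 17.85 jig mm [-20.1  60.7] z 37.6 F [0.1 4.8 1.7]
aligned shift [-0.    0.33 -0.02] turn [ 0.05 -0.01  0.01]
```

View pics/p12z.png

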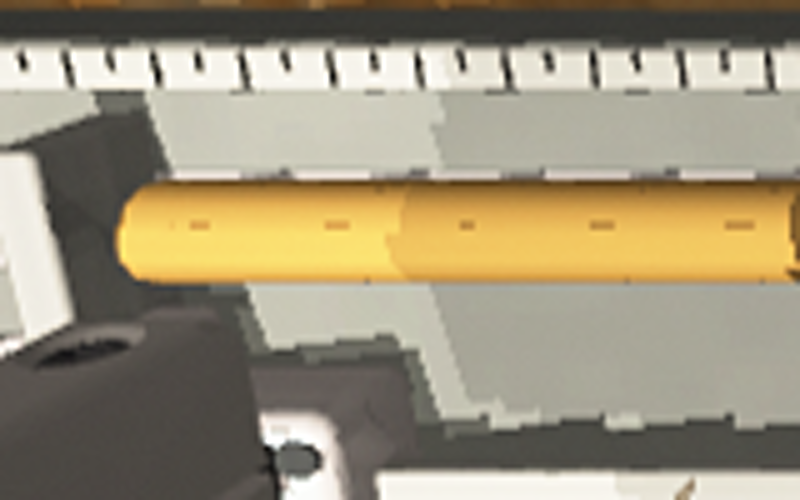

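Movement has stopped with a steady ~5 N of resistance, so the tube is against the plate. I'll back off along the groove, rise and check.

```bash
python3 -m inch '[{"grip":0,"dx":0,"dy":0.15,"dz":0,"rx":0,"ry":0,"rz":0},{"grip":0,"dx":0,"dy":0.5,"dz":0,"rx":0,"ry":0,"rz":0},{"grip":0,"dx":0,"dy":0.5,"dz":-0.5,"rx":0,"ry":0,"rz":0},{"grip":0,"dx":0,"dy":0,"dz":-1,"rx":0,"ry":0,"rz":0},{"grip":0,"dx":0,"dy":-0.8,"dz":-1,"rx":0,"ry":0,"rz":0},{"grip":0,"dx":0,"dy":-1,"dz":-1,"rx":0,"ry":0,"rz":0},{"grip":0,"dx":0,"dy":-1,"dz":-1,"rx":0,"ry":0,"rz":0},{"grip":0,"dx":0,"dy":-1,"dz":-0.5,"rx":0,"ry":0,"rz":0},{"grip":0,"dx":0.5,"dy":-1,"dz":0,"rx":0,"ry":0,"rz":0},{"grip":0,"dx":0.5,"dy":-1,"dz":0,"rx":0,"ry":0,"rz":0},{"grip":0,"dx":0.5,"dy":-0.8,"dz":0,"rx":0,"ry":0,"rz":0},{"grip":0,"dx":0,"dy":0,"dz":0,"rx":0,"ry":0,"rz":0}]'
python3 - <<'E'
from h import *
go(-.020,.069,.038)
p=cams.snapshot('wrist');save(p,'p13')
look(p,['stop_face','tube_front','tube_back','carriage_mid','red_stop_mid'])
E
```

```text
time: 19.4
tool_pos: [0.4319, -0.3025, 0.1769]
ee_rot: [-3.132, 0.009, 3.019]
wrist_force: [0.8, 0.9, -0.1]
width: 0.0002
t 19.4 jig mm [-55.1 -76. ] z 176.9 F [ 0.8  0.9 -0.1]
aligned shift [-1.41  5.8   5.56] turn [-0.11  0.1   0.08]
stop_face 0.92 [287.8 224.3] [ 0.4617 -0.3393  0.023 ]
tube_front 0.87 [288.9 226.9] [ 0.4646 -0.3386  0.023 ]
tube_front 0.35 [390.2 225.2] [ 0.475  -0.2362  0.023 ]
tube_back 0.85 [449.2 224.8] [ 0.4817 -0.1771  0.023 ]
carriage_mid 0.88 [285.9 262.6] [ 0.5008 -0.3465  0.0285]
red_stop_mid 0.53 [255.  260.9] [ 0.4952 -0.3779  0.0285]
```

View pics/p13.png

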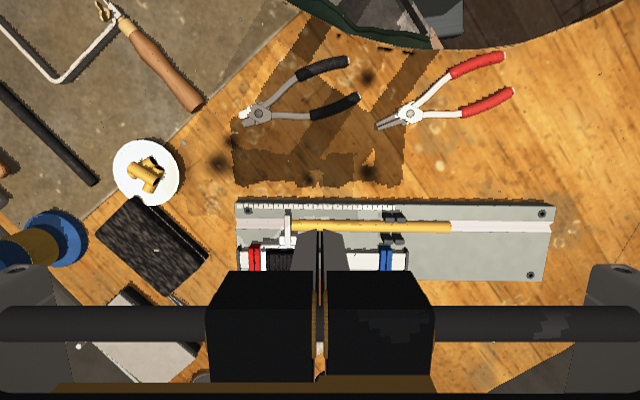

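```bash
python3 -c "
import cv2
a=cv2.imread('pics/p13.png')[195:285,230:330]
cv2.imwrite('pics/p13z.png',cv2.resize(a,None,fx=6,fy=6,interpolation=cv2.INTER_CUBIC))"
```

```text
(no output)
```

View pics/p13z.png

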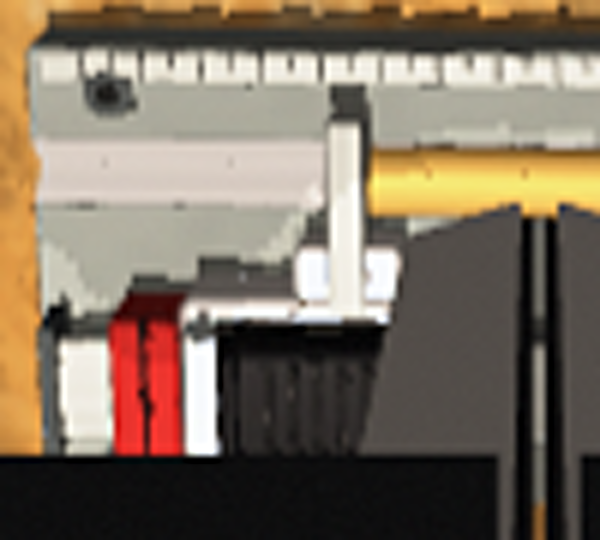

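```bash
python3 -m inch '[{"grip":0,"dx":0.8,"dy":-0.8,"dz":0,"rx":0,"ry":0,"rz":0},{"grip":0,"dx":0.8,"dy":-0.7,"dz":1,"rx":0,"ry":0,"rz":0},{"grip":0,"dx":0,"dy":-0.2,"dz":1,"rx":0,"ry":0,"rz":0},{"grip":0,"dx":0,"dy":0,"dz":0,"rx":0,"ry":0,"rz":0}]'
python3 - <<'E'
from h import *
p=cams.snapshot('wrist');save(p,'p14')
look(p,['stop_face','tube_front'])
r=spotter.place_of(p,'stop_face')[0]['pixel'];print(r)
c,d=int(r[0]),int(r[1])
a=cv2.cvtColor(p['frame'],cv2.COLOR_RGB2BGR)[d-40:d+60,c-60:c+60]
cv2.imwrite('pics/p14z.png',cv2.resize(a,None,fx=5.5,fy=5.5,interpolation=cv2.INTER_CUBIC))
E
```

```text
time: 20.2
tool_pos: [0.3893, -0.3379, 0.1252]
ee_rot: [-3.133, 0.009, 3.027]
wrist_force: [0.0, -0.1, 0.5]
width: 0.0001
tube_front 0.7 [421.5 286.2] [ 0.4736 -0.256   0.023 ]Traceback (most recent call last):
  File "<stdin>", line 4, in <module>
IndexError: list index out of range
```

```bash
python3 -m inch '[{"grip":0,"dx":-1,"dy":0,"dz":-0.5,"rx":0,"ry":0,"rz":0},{"grip":0,"dx":-1,"dy":0,"dz":0,"rx":0,"ry":0,"rz":0},{"grip":0,"dx":0,"dy":0,"dz":0,"rx":0,"ry":0,"rz":0}]'
python3 - <<'E'
from h import *
p=cams.snapshot('wrist');save(p,'p15')
a=cv2.cvtColor(p['frame'],cv2.COLOR_RGB2BGR)[190:290,250:390]
cv2.imwrite('pics/p15z.png',cv2.resize(a,None,fx=5.5,fy=5.5,interpolation=cv2.INTER_CUBIC))
E
```

```text
time: 20.78
tool_pos: [0.4435, -0.345, 0.1462]
ee_rot: [-3.125, 0.018, 3.03]
wrist_force: [-0.6, -0.1, 0.1]
width: 0.0005
```

View pics/p15z.png

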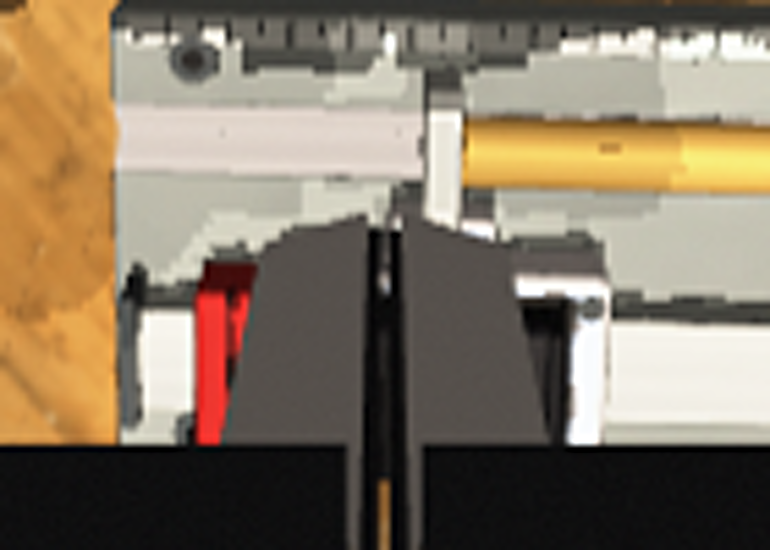

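From directly above, the tube end (zoomed column 465) touches the plate face with no gap. I'll raise the arm clear and hand in.

```bash
python3 -m inch '[{"grip":0,"dx":0.3,"dy":0,"dz":-1,"rx":0,"ry":0,"rz":0},{"grip":0,"dx":0,"dy":0,"dz":-1,"rx":0,"ry":0,"rz":0},{"grip":0,"dx":0,"dy":0,"dz":0,"rx":0,"ry":0,"rz":0},{"grip":0,"dx":0,"dy":0,"dz":0,"rx":0,"ry":0,"rz":0}]'
python3 -c "
from h import *
print(robot.get_obs()['wrist_force'],robot.close_job())"
```

```text
time: 21.32
tool_pos: [0.4316, -0.3422, 0.1973]
ee_rot: [-3.125, 0.016, 3.029]
wrist_force: [0.4, -0.7, 0.0]
width: 0.0005
the job is handed in; nothing more can be done
[ 0.42410391 -0.72117811  0.03892064] None
```

The jig is set to the red length, the tube is against the stop plate, and the job is handed in. It took about 21 s of the 50 s allowed.

- **Slide:** I pressed the pad fully down with the shut fingers and pushed the slide until it butted against the red collar. The downward force reached at most about 24 N, and the side force at the collar rose to about 13 N. I then let the pad spring up. Pictures after that show the slide flush with the collar.
- **Tube:** I pushed the tube by its left end with mostly about 1 N of resistance, until it stopped against the plate at about 5 N. A view from above shows no gap between tube and plate, and in a later picture the slide was still against the red collar.
- **Disagreements:** On the first approach to the tube, the fingertips were about 4 mm too high, so I backed off and lowered them before touching it. The tube also met the plate about 8 mm further along than I first worked out, so I relied on the force and the pictures instead.
- **Clear of everything:** The pliers and cutters were still lying beside the jig, untouched, when I checked from above. I didn't look for the loupe again, but the arm never went near it. The arm finished well above the jig with no contact force.

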